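# Walk the tall firebrick up to the hearth

## Robot

A 6-joint arm with a two-finger parallel gripper is mounted at the origin on a cart in front of the work surface, level with it; the furniture and walls round the work are solid. World frame = base frame: x ahead of the robot, y to its left, z up, the work surface at z = 0. Lengths are in m, angles in rad, forces in N, time in s.
With the tool pointing down it reaches from about 0.25 to 0.725 m from the base axis. Payload 4 kg.
Tool frame: the origin (TCP) lies between the finger pads; the fingertips stand 19 mm ahead of it and the grasp point (between the pads) is the TCP; z points along the fingers, y is the line along which they close (so a half turn about z gives the same grasp; the last joint's range is limited). The gripper opens to 85 mm and grips with 20 to 120 N. Pads are 22 mm wide; open, the fingers measure 114 mm over their backs; the gripper's body (76 mm by 85 mm) begins 54 mm behind the grasp point. The pads swing forward as they close: fully open they stand 13 mm farther back than shut.
Start: joints at [1.287, 0.241, 0.005, 1.335, 0, 1.571], TCP at [0.14, 0.48, 0.25] pointing down, gripper open.
Joint ranges: [-2.72, 2.72], [-1.05, 1.87], [-1.09, 1.28], [-1.99, 2.15], [-1.42, 1.44], [-3.14, 3.14]. Speed limits (rad/s): [2.79, 2.79, 3.14, 3.14, 3.14, 3.14].

## Interface

Orientations are given as a unit quaternion [x, y, z, w].
In Python, from station import env gives the robot as it stands. The module is installed in compiled form; this text tells all that it offers.
- The arm moves only by the tool servo_tool, never from a script. Its argument "increments" is a list of rows, each a list of 7 numbers: the shift along the tool's x, y, z in m, then the turn, a rotation vector about the tool's x, y, z in rad, then the opening, from 0 (shut) to 1 (fully open). In form: [[tx, ty, tz, ax, ay, az, fingers], ...]. A call has 1 to 10 rows; each row is the pose to reach, as a shift and turn from the pose commanded when the call began, along the tool's axes at that moment; what a row does not reach only later rows make up. A row lasts 1/10 s, in which the tool goes at most 50 mm and 8.59 degrees, less where a joint would pass 70% of its speed; a pose out of reach is approached as far as the arm can. A call with a gripper value outside its range is refused whole. The fingers move at their own pace and stop on an object; "newtons" is the grip in N (left out, the last holds). Time passes only in rows, so rows that repeat a pose let the fingers close. It gives the time, the measured TCP pose, the force, the opening and the grip force at its end, in the units of the state.
- env.read_state(): the state, without advancing time (a new reading comes with each control period).
- env.snapshot(name): name is "side" or "top"; returns (picture, depth): 400x640x3 uint8, red, green, blue; 400x640 float32, m along the optical axis (not along the pixel's ray), 0 where there is no reading.
- env.calibration(name): a dict with "fx", "fy", "cx", "cy" (pixels), "origin" and "rotation" of the camera in the world. Camera axes: x right, y up, looking along -z (the intrinsics and any distortion apply to the point x, -y, -z); pixel columns grow to the right and rows downward; lengths in m; the calibration is good to about 2 mm. A picture is of the moment at which its call begins. calibration takes no time and is no camera call.
- env.close_job(): hands the job in; it is judged then, once.
Trained networks look in the newest picture that a camera, given by its name, has taken for a name from the list of things; names that differ only in an ending like _2 or _b are one class to them, and where a whole thing is asked for, a point or a joint stands for the part that bears it (a point fixed in the world has none). Each returns a list of dicts, best first, with "score" (0 to 1); they miss things now and then, are a little off and sometimes report something else, mostly with a low value. They report only what shows in the picture. A call takes as long as a camera call.
- env.masks_of(target, camera): "mask" (400x640 bool, what is visible of it) and "extent" ([left, top, right, bottom] in pixels, round what is visible of it).
The state is a dict: "t": time; "joint_pos": joint angles; "qd": joint speeds; "joint_torque": joint torques, N m; "position": TCP position; "tool_rot": TCP orientation; "wrist_force": force on the tool from outside, world axes, zero at the start; "wrist_torque": the same for the moment, N m; "finger_gap": finger opening in m; "grasp_force": force on a finger pad.
Only numpy, scipy, OpenCV 4.12 (cv2) and the standard library are available. Lean on these libraries where they do the work, as an engineer would, in place of code of your own. Each camera call takes 0.05 s, during which the arm holds its last target. There are 200 camera calls.

## Task

To screen the low hearth from draughts, walk the tall standing firebrick up to it in two steps without lifting it clear of the table: tip it onto its right-hand bottom edge and swing its left end forward to the hearth, set it down, then tip it onto its left-hand bottom edge, swing its right end forward and set it down. It must end standing upright in front of the hearth, its broad face parallel to the hearth's near long side with a gap of about a finger's breadth (12 mm). Do not disturb the short brick.

Things in the scene. Friction and masses are not known exactly. Their poses are not given: they have to be found in the camera images.
- brick_centre (a point): Centre (half-way up) of the tall firebrick, a loose pale porous block standing on end on the table: 50 mm thick (its x axis), 114 mm wide (its y axis), 180 mm tall (z up), about 0.6 kg. Its broad faces look along its x axis; at the start +x points at the hearth within about 6 degrees, and +y is its left end as seen from the robot. The short brick is the same but half as tall.
- left_foot (a point): Middle of the tall brick's left-hand bottom edge: 57 mm along +y and 90 mm below brick_centre; same axes.
- right_foot (a point): Middle of the tall brick's right-hand bottom edge: 57 mm along -y and 90 mm below brick_centre; same axes.
- hearth: Low hearth fixed to the table: two grey tiles in a dark steel pan with a wooden dop stick lying on it, 90 mm deep (its x axis, away from the robot), 220 mm long (its y axis, to the left), 20 mm high. Origin at the centre of its underside on the table; its near long side, towards the robot, lies 45 mm along its -x.
- short_brick: Half-height firebrick, 50 mm (x) x 114 mm (y) x 90 mm tall, standing loose to the left of the hearth, end on to the robot; not to be moved. Origin at the centre of its underside.

How it is judged:
On the way, in this order (a step that is already met when the one before it is completed fails the run):
1. the brick is tipped onto its right-hand bottom edge, which has stayed in place, and its raised left end has swung forward to the hearth (height (world z) of left_foot above 0.008 m and height (world z) of right_foot below 0.008 m and distance of right_foot from where it was at the start of the episode below 0.025 m and x of left_foot in the frame of hearth above -0.105 m), for 0.1 s.
2. the brick is set down again, its left end within 25 mm of the hearth and its right end not yet (height (world z) of each of left_foot, right_foot below 0.005 m and distance of right_foot from where it was at the start of the episode below 0.03 m and x of left_foot in the frame of hearth above -0.097 m and x of right_foot in the frame of hearth below -0.1 m), for 0.1 s.
3. the brick is tipped onto its left-hand bottom edge, which has stayed by the hearth, and its raised right end has swung forward to the hearth (height (world z) of right_foot above 0.008 m and height (world z) of left_foot below 0.008 m and x of left_foot in the frame of hearth above -0.1 m and x of right_foot in the frame of hearth above -0.105 m), for 0.1 s.
At the end, for the whole second after the job is handed in: The tall brick stands upright and flat on the table, released, in front of the hearth's near long side (its centre within 70 mm of the hearth's middle along it), with both its ends no more than 25 mm from that side, and so parallel to it within about 14 degrees (height (world z) of each of left_foot, right_foot below 0.004 m and angle between brick_centre's own z axis and vertical below 0.05 rad and x of left_foot in the frame of hearth between -0.097 and -0.067 m and x of right_foot in the frame of hearth between -0.097 and -0.067 m and y of brick_centre in the frame of hearth between -0.07 and 0.07 m); the robot touches nothing.
It fails at once if the tall brick is lifted clear: both its bottom edges are more than 10 mm above the table (height (world z) of each of left_foot, right_foot above 0.01 m).
It fails at once if the tall brick topples (leans more than 45 degrees) (angle between brick_centre's own z axis and vertical above 0.785 rad).
It fails at once if the short brick is moved by more than 20 mm (distance of short_brick from where it was at the start of the episode above 0.02 m).
It also fails if it takes over 40 s, if anything falls off the work surface, if the arm or the gripper's body presses on something with over 40 N, if the wrist force passes 120 N, or if a joint passes its speed limit or range.

## Working session

There is one attempt and no reset: what is moved stays moved. The work goes in short steps, Python scripts to look and compute and a tool call to move; the robot and the scene stay as the last step left them, time stands still between calls to the robot, and variables do not carry over. Pictures are saved under pics/ and viewed, at most 10 in all, crops included, and the job is handed in when it is done.

Besides the shell and the picture viewer there is one more tool, called after "Call:" by a JSON object that holds its "api" and its "payload". servo_tool: Moves the arm, as the interface text tells. Its arguments: {"type":"object","properties":{"increments":{"type":"array","items":{"type":"array","items":{"type":"number"}}},"newtons":{"type":"number"}},"required":["increments"]}

```bash
mkdir -p pics; cat > h.py <<'E'
import numpy as np, cv2
from station import env
def pts(name, depth):
    c=env.calibration(name); v,u=np.mgrid[0:400,0:640]
    x=(u-c['cx'])/c['fx']*depth; y=(v-c['cy'])/c['fy']*depth
    P=np.stack([x,-y,-depth],-1)
    return P@np.array(c['rotation']).T+np.array(c['origin'])
E
python3 - <<'E'
from h import *
print({k:v for k,v in env.read_state().items()})
ims=[]
for n in('top','side'):
    p,d=env.snapshot(n); c=env.calibration(n); print(n,{k:np.round(v,3).tolist() for k,v in c.items()})
    cv2.imwrite(f'pics/{n}0.png',p[...,::-1]); W=pts(n,d)
    for t in('brick_centre','hearth','short_brick'):
        for m in env.masks_of(t,n)[:2]:
            M=m['mask']&(d>0); q=W[M]
            print(n,t,round(m['score'],2),np.round(m['extent']),M.sum())
            if len(q)<50: continue
            zt=np.percentile(q[:,2],97); k=q[q[:,2]>zt-.008] if n=='top' else q
            print('  z',np.percentile(q[:,2],[2,50,97]).round(3),'minrect of top',[np.round(a,3) for a in cv2.minAreaRect((k[:,:2]*1000).astype(np.float32))])
E
```

```text
{'t': 0.0, 'joint_pos': array([ 1.28698914e+00,  2.41400674e-01,  3.71541183e-03,  1.33519012e+00,
       -1.07880580e-05,  1.57080525e+00]), 'qd': array([-9.90187572e-04, -1.47269596e-04,  9.97686458e-05, -8.43336436e-04,
        1.17476717e-03, -2.51378591e-04]), 'joint_torque': array([-1.37337778e-03, -3.72316325e+01,  2.52408886e+01,  1.68764050e-02,
        5.23605377e-05,  9.35322561e-06]), 'position': array([0.13984314, 0.47942791, 0.24941569]), 'tool_rot': array([ 1.41432164e-01,  9.89947404e-01, -1.02984414e-03, -1.41673989e-04]), 'wrist_force': array([-0.02339986,  0.23762439,  0.07367951]), 'wrist_torque': array([ 0.01830474, -0.01694268,  0.02427092]), 'grasp_force': 0.0, 'finger_gap': 0.08525063729414094}
top {'fx': 460.388, 'fy': 460.388, 'cx': 316.868, 'cy': 196.146, 'origin': [0.386, -0.187, 0.957], 'rotation': [0.078, -0.068, -0.647, 0.756]}Traceback (most recent call last):
  File "<stdin>", line 6, in <module>
  File "h.py", line 7, in pts
    return P@np.array(c['rotation']).T+np.array(c['origin'])
           ~^~~~~~~~~~~~~~~~~~~~~~~~~~
ValueError: matmul: Input operand 1 has a mismatch in its core dimension 0, with gufunc signature (n?,k),(k,m?)->(n?,m?) (size 4 is different from 3)
```

```bash
cd pics; python3 -c "
import cv2,numpy as np
a=np.vstack([cv2.imread('top0.png'),cv2.imread('side0.png')]);cv2.imwrite('a0.png',cv2.resize(a,(480,600)))"
```

```text
[ WARN:0@0.027] global loadsave.cpp:275 findDecoder imread_('side0.png'): can't open/read file: check file path/integrity
Traceback (most recent call last):
ValueError: all the input arrays must have same number of dimensions, but the array at index 0 has 3 dimension(s) and the array at index 1 has 2 dimension(s)
```

```bash
cat > h.py <<'E'
import numpy as np, cv2
from scipy.spatial.transform import Rotation as R
from station import env
def pts(name, depth):
    c=env.calibration(name); v,u=np.mgrid[0:400,0:640]
    x=(u-c['cx'])/c['fx']*depth; y=(v-c['cy'])/c['fy']*depth
    P=np.stack([x,-y,-depth],-1)
    return P@R.from_quat(c['rotation']).as_matrix().T+np.array(c['origin'])
E
python3 - <<'E'
from h import *
ims=[]
for n in('top','side'):
    p,d=env.snapshot(n); c=env.calibration(n); print(n,{k:np.round(v,3).tolist() for k,v in c.items()})
    ims.append(p[...,::-1]); W=pts(n,d)
    for t in('brick_centre','hearth','short_brick'):
        for m in env.masks_of(t,n)[:2]:
            M=m['mask']&(d>0); q=W[M]
            print(n,t,round(m['score'],2),np.round(m['extent']),M.sum())
            if len(q)<50: continue
            zt=np.percentile(q[:,2],97); k=q[q[:,2]>zt-.008] if n=='top' else q
            print('  z',np.percentile(q[:,2],[2,50,97]).round(3),'minrect of top',[np.round(a,3) for a in cv2.minAreaRect((k[:,:2]*1000).astype(np.float32))])
cv2.imwrite('pics/a0.png',cv2.resize(np.vstack(ims),(480,600)))
E
```

```text
top {'fx': 460.388, 'fy': 460.388, 'cx': 316.868, 'cy': 196.146, 'origin': [0.386, -0.187, 0.957], 'rotation': [0.078, -0.068, -0.647, 0.756]}
top brick_centre 0.6 [320. 213. 392. 256.] 2529
  z [0.008 0.178 0.181] minrect of top [array([ 498.655, -244.703]), array([ 50.381, 113.412]), np.float64(0.575)]
top hearth 0.78 [319. 154. 423. 207.] 4538
  z [0.001 0.019 0.032] minrect of top [array([ 634.869, -282.598]), array([ 62.038, 125.91 ]), np.float64(7.795)]
top short_brick 0.94 [253. 134. 313. 176.] 1978
  z [0.007 0.088 0.091] minrect of top [array([647.654, -82.848]), array([112.799,  51.029]), np.float64(84.38)]
side {'fx': 376.183, 'fy': 376.183, 'cx': 317.751, 'cy': 190.888, 'origin': [0.657, -0.593, 0.791], 'rotation': [0.276, 0.028, 0.107, 0.955]}
side brick_centre 0.97 [255. 168. 300. 259.] 2883
  z [0.01  0.168 0.183] minrect of top [array([ 480.643, -182.018]), array([ 82.938, 248.408]), np.float64(10.209)]
side hearth 0.89 [314. 206. 366. 303.] 3199
  z [0.002 0.021 0.034] minrect of top [array([ 640.986, -308.756]), array([ 96.893, 341.488]), np.float64(3.758)]
side short_brick 0.65 [343. 153. 378. 211.] 1313
  z [0.008 0.09  0.093] minrect of top [array([650.021, -76.762]), array([125.273,  50.562]), np.float64(83.834)]
```

View pics/a0.png

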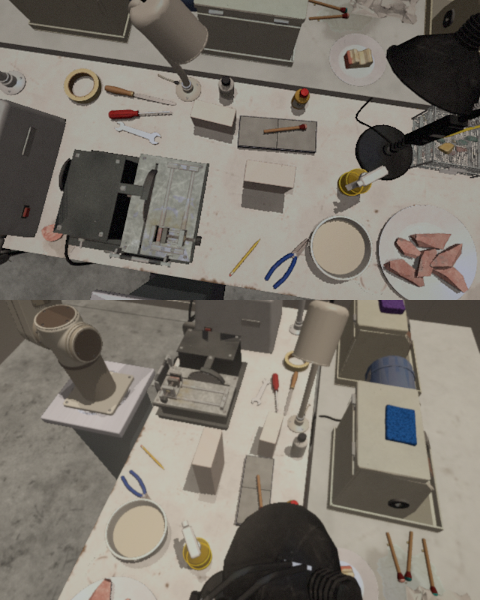

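The stacked picture (top camera above, side camera below) shows the tall brick at about (268,178), the hearth at (277,133) and the short brick at (213,118). A lamp head stands near (170,40). Next I'll fit the hearth and check the obstacle heights along the approach.

```bash
cat >> h.py <<'E'
def hearth(W,m,d):
    M=m['mask']&(d>0); q=W[M]; k=q[(q[:,2]>.012)&(q[:,2]<.026)]
    return cv2.minAreaRect((k[:,:2]*1000).astype(np.float32)),k
E
python3 - <<'E'
from h import *
for n in('top','side'):
    p,d=env.snapshot(n); W=pts(n,d)
    m=env.masks_of('hearth',n)[0]; r,k=hearth(W,m,d); print(n,r)
    # robust edge fit: near side points by y bins
    for s,f in((1,98),(-1,2)):
        b=[]
        for y in np.arange(-.34,-.15,.01):
            kk=k[abs(k[:,1]-y)<.006]
            if len(kk)>10: b.append((y,np.percentile(kk[:,0],f)))
        b=np.array(b); a=np.polyfit(b[:,0],b[:,1],1); print(' side',s,'x at y=-.24',np.polyval(a,-.24).round(4),'slope',a[0].round(4), 'y ext',np.percentile(k[:,1],[1,99]).round(3))
    if n=='top': W0=W
W=W0; d0=W
print('height map max z (rows x 0..0.9, cols y .6..-.6, step .1)')
for x in np.arange(0,.9,.1):
    row=[]
    for y in np.arange(.6,-.7,-.1):
        s=(W[...,0]>=x)&(W[...,0]<x+.1)&(W[...,1]<=y)&(W[...,1]>y-.1)
        row.append(int(1000*np.percentile(W[...,2][s],99)) if s.sum()>5 else -1)
    print(round(x,1),row)
E
```

```text
top ((637.1048583984375, -262.26220703125), (91.17669677734375, 220.0101318359375), 4.3768157958984375)
 side 1 x at y=-.24 0.6784 slope -0.0678 y ext [-0.37  -0.155]
 side -1 x at y=-.24 0.5922 slope -0.0552 y ext [-0.37  -0.155]
side ((638.4434814453125, -260.8076171875), (89.94519805908203, 220.3677215576172), 4.312264919281006)
 side 1 x at y=-.24 0.6739 slope 0.0982 y ext [-0.367 -0.154]
 side -1 x at y=-.24 0.5946 slope -0.0537 y ext [-0.367 -0.154]
height map max z (rows x 0..0.9, cols y .6..-.6, step .1)
0.0 [-841, -841, -840, -840, -744, -1, -1, -396, -841, -840, -840, -841, -1]
0.1 [-143, -93, -1, -22, 2, 0, -223, -290, -1, -1, -1, -1, -1]
0.2 [-1, 37, 132, 167, 169, 158, 154, 4, 11, 12, 68, 17, 23]
0.3 [-1, -1, 168, 172, 171, 170, 174, 957, 5, 68, 61, 68, 51]
0.4 [-1, -1, 205, 171, 171, 173, 134, 179, 181, 69, 80, 66, 36]
0.5 [-1, -1, 217, 39, 41, 116, 117, 179, 181, 18, 188, 184, 128]
0.6 [65, 10, 24, 24, 24, 440, 438, 91, 33, 35, 411, 413, 127]
0.7 [11, 12, 24, 23, 12, 443, 445, 96, 65, 91, 411, 443, 127]
0.8 [14, 163, 185, 202, 13, 13, 264, 264, 264, 31, 61, 32, 224]
```

```bash
cat >> h.py <<'E'
T=np.array([[0,1,0],[1,0,0],[0,0,-1.]])
def ori(yaw,phi=0): return R.from_matrix((R.from_euler('z',yaw,degrees=True)*R.from_euler('x',phi,degrees=True)).as_matrix()@T)
def rows(p0,R0,wps,f):
    "wps: (pos, Rotation); prints rows in the tool frame of p0,R0"
    for p,r in wps:
        t=R0.inv().apply(np.array(p)-p0); a=(R0.inv()*r).as_rotvec()
        print([*t.round(4).tolist(),*a.round(4).tolist(),f],end=',\n')
E
python3 - <<'E'
from h import *
s=env.read_state(); p0=np.array([.14,.48,.25]); R0=R.from_quat(s['tool_rot'])
print(R0.as_matrix().round(3))
w=[((.16,.45,.29),66),((.19,.42,.30),58),((.22,.39,.30),50),((.25,.355,.30),43),((.28,.32,.30),36),((.31,.28,.30),29),((.34,.24,.30),22),((.37,.20,.30),15),((.39,.155,.30),8),((.41,.11,.30),1)]
rows(p0,R0,[(p,ori(y)) for p,y in w],1)
E
```

```text
[[-0.96  0.28 -0.  ]
 [ 0.28  0.96  0.  ]
 [ 0.    0.   -1.  ]]
[-0.0276, -0.0232, -0.04, 0.0, -0.0, 0.1351, 1],
[-0.0648, -0.0436, -0.05, 0.0, -0.0, 0.2747, 1],
[-0.102, -0.064, -0.05, 0.0, -0.0, 0.4144, 1],
[-0.1406, -0.0892, -0.05, 0.0, -0.0, 0.5365, 1],
[-0.1792, -0.1144, -0.05, 0.0, -0.0, 0.6587, 1],
[-0.2192, -0.1444, -0.05, 0.0, -0.0, 0.7809, 1],
[-0.2592, -0.1744, -0.05, 0.0, -0.0, 0.9031, 1],
[-0.2992, -0.2044, -0.05, 0.0, -0.0, 1.0252, 1],
[-0.331, -0.242, -0.05, 0.0, -0.0, 1.1474, 1],
[-0.3628, -0.2796, -0.05, 0.0, -0.0, 1.2696, 1],
```

Call:
{"api": "servo_tool", "payload": {"increments": [[-0.024,-0.02,-0.035,0,0,0.135,1],[-0.065,-0.044,-0.05,0,0,0.275,1],[-0.102,-0.064,-0.05,0,0,0.415,1],[-0.141,-0.089,-0.05,0,0,0.537,1],[-0.179,-0.114,-0.05,0,0,0.659,1],[-0.219,-0.144,-0.05,0,0,0.781,1],[-0.259,-0.174,-0.05,0,0,0.903,1],[-0.299,-0.204,-0.05,0,0,1.025,1],[-0.331,-0.242,-0.05,0,0,1.147,1],[-0.363,-0.28,-0.05,0,0,1.27,1]], "newtons": 90}}

```text
t: 1.65
position: [0.4108, 0.1077, 0.3005]
tool_rot: [0.703, 0.711, 0.0, 0.0]
wrist_force: [0.7, 0.9, 0.0]
finger_gap: 0.0852
grasp_force: 0.0
```

```bash
cat >> h.py <<'E'
def cur():
    s=env.read_state(); return s['position'],R.from_quat(s['tool_rot']),s
E
python3 - <<'E'
from h import *
p,r,s=cur(); print(s['t'],p.round(4),s['joint_pos'].round(2)); print(r.as_matrix().round(3))
# continue from commanded (.41,.11,.30), yaw 1
w=[((.42,.07,.3)),(.43,.03,.3),(.44,-.015,.3),(.45,-.06,.3),(.46,-.105,.3),(.47,-.15,.3),(.48,-.195,.3),(.498,-.235,.3),(.4987,-.2447,.29),(.4987,-.2447,.26)]
rows(np.array([.41,.11,.30]),ori(1),[(x,ori(.6)) for x in w],1)
E
```

```text
1.65 [0.4108 0.1077 0.3005] [ 0.26  0.07 -0.07  1.43  0.    1.82]
[[-0.012  1.     0.001]
 [ 1.     0.012  0.   ]
 [ 0.     0.001 -1.   ]]
[-0.0402, 0.0093, 0.0, 0.0, 0.0, 0.007, 1],
[-0.0803, 0.0186, 0.0, 0.0, 0.0, 0.007, 1],
[-0.1255, 0.0278, 0.0, 0.0, 0.0, 0.007, 1],
[-0.1707, 0.037, 0.0, 0.0, 0.0, 0.007, 1],
[-0.2158, 0.0462, 0.0, 0.0, 0.0, 0.007, 1],
[-0.261, 0.0555, 0.0, 0.0, 0.0, 0.007, 1],
[-0.3062, 0.0647, 0.0, 0.0, 0.0, 0.007, 1],
[-0.3465, 0.082, 0.0, 0.0, 0.0, 0.007, 1],
[-0.3562, 0.0825, 0.01, 0.0, 0.0, 0.007, 1],
[-0.3562, 0.0825, 0.04, 0.0, 0.0, 0.007, 1],
```

Call:
{"api": "servo_tool", "payload": {"increments": [[-0.04,0.009,0,0,0,0.007,1],[-0.08,0.019,0,0,0,0.007,1],[-0.126,0.028,0,0,0,0.007,1],[-0.171,0.037,0,0,0,0.007,1],[-0.216,0.046,0,0,0,0.007,1],[-0.261,0.056,0,0,0,0.007,1],[-0.306,0.065,0,0,0,0.007,1],[-0.347,0.082,0,0,0,0.007,1],[-0.356,0.082,0.01,0,0,0.007,1],[-0.356,0.082,0.03,0,0,0.007,1]]}}

```text
t: 2.65
position: [0.4989, -0.2473, 0.2705]
tool_rot: [0.705, 0.71, 0.0, 0.001]
wrist_force: [0.0, 1.4, -0.7]
finger_gap: 0.0855
grasp_force: 0.0
```

```bash
python3 - <<'E'
from h import *
p,r,s=cur(); print(p.round(4),r.as_matrix().round(3).tolist(),s['joint_pos'].round(2))
for n in('top','side'):
    im,d=env.snapshot(n); W=pts(n,d)
    ms=env.masks_of('brick_centre',n)
    for m in ms[:1]:
        q=W[m['mask']&(d>0)]; k=q[(q[:,2]>.172)&(q[:,2]<.19)]
        print(n,m['score'],len(k),cv2.minAreaRect((k[:,:2]*1000).astype(np.float32)) if len(k)>20 else 0)
E
```

```text
[ 0.4989 -0.2473  0.2705] [[-0.007, 1.0, 0.002], [1.0, 0.007, -0.001], [-0.001, 0.002, -1.0]] [-0.46  0.35  0.2   1.42 -0.    1.1 ]
side 0.88 1396 ((499.6585388183594, -244.00494384765625), (50.49468231201172, 115.68524932861328), 0.5887342095375061)
```

Call:
{"api": "servo_tool", "payload": {"increments": [[0.002,0,0.03,0,0,0,1],[0.002,0,0.06,0,0,0,1],[0.002,0,0.09,0,0,0,1],[0.002,0,0.11,0,0,0,1],[0.002,0,0.118,0,0,0,1],[0.002,0,0.118,0,0,0,1]]}}

```text
t: 3.45
position: [0.498, -0.2423, 0.1524]
tool_rot: [0.703, 0.711, -0.0, -0.0]
wrist_force: [-0.3, -0.2, 0.3]
finger_gap: 0.0852
grasp_force: 0.0
```

Call:
{"api": "servo_tool", "payload": {"increments": [[0,0,0,0,0,0,0.6],[0,0,0,0,0,0,0.4],[0,0,0,0,0,0,0.2],[0,0,0,0,0,0,0.2],[0,0,0,0,0,0,0.2],[0,0,0,0,0,0,0.2],[0,0,0,0,0,0,0.2]], "newtons": 90}}

```text
t: 4.15
position: [0.4997, -0.2436, 0.1543]
tool_rot: [0.704, 0.711, 0.001, 0.002]
wrist_force: [1.3, 0.5, 5.2]
finger_gap: 0.049
grasp_force: 94.9
```

```bash
python3 - <<'E'
from h import *
p,r,s=cur(); print(p.round(4),r.as_matrix().round(3).tolist(),s['joint_pos'].round(2),s['wrist_force'],s['wrist_torque'])
hy=4.1; ho=np.array([.6378,-.2615]); c=np.array([.499,-.2445,.09])
# pivot right foot: geometry in brick frame; grip point in brick frame
g=R.from_euler('z',.6,degrees=True).inv().apply(p-c); print('grip in brick',g.round(4))
def traj(piv,off,seq):
    return [(piv+R.from_euler('z',y,degrees=True).apply(R.from_euler('x',f,degrees=True).apply(g-off)),ori(y,f)) for y,f in seq]
rf=np.array([0,-.057,-.09]); B0=R.from_euler('z',.6,degrees=True); piv=c+B0.apply(rf)
H=R.from_euler('z',hy,degrees=True)
hx=lambda P:(H.inv().apply(P-np.array([*ho,0])))
print('rf',hx(piv).round(4),'lf',hx(c+B0.apply([0,.057,-.09])).round(4))
for y in(-24,-25.5,-27): print(y,hx(piv+R.from_euler('z',y,degrees=True).apply([0,.114,0])).round(4))
w=traj(piv,rf,[(.6,f) for f in(.8,2,3.2,4.5,6,7,8)])
rows(p,ori(.6),w,.2)
E
```

```text
[ 0.4997 -0.2436  0.1543] [[-0.01, 1.0, 0.004], [1.0, 0.01, -0.002], [-0.002, 0.004, -1.0]] [-0.45  0.4  -0.02  1.14  0.    1.11] [1.28747644 0.46484608 5.1790657 ] [ 0.04636051 -0.30771591  0.00556485]
grip in brick [0.0007 0.0009 0.0643]
rf [-0.1407 -0.03    0.    ] lf [-0.1337  0.0838  0.    ]
-24 [-0.087   0.0705  0.    ]
-25.5 [-0.0844  0.0691  0.    ]
-27 [-0.0818  0.0676  0.    ]
[-0.0022, -0.0, -0.0008, 0.0, 0.014, 0.0, 0.2],
[-0.0054, 0.0, -0.0019, 0.0, 0.0349, -0.0, 0.2],
[-0.0087, -0.0, -0.003, 0.0, 0.0559, -0.0, 0.2],
[-0.0123, 0.0, -0.0041, 0.0, 0.0785, -0.0, 0.2],
[-0.0164, -0.0, -0.0052, -0.0, 0.1047, 0.0, 0.2],
[-0.0192, 0.0, -0.0059, 0.0, 0.1222, -0.0, 0.2],
[-0.022, 0.0, -0.0066, 0.0, 0.1396, -0.0, 0.2],
```

Call:
{"api": "servo_tool", "payload": {"increments": [[-0.002,0,-0.0006,0,0.014,0,0.2],[-0.0054,0,-0.0016,0,0.035,0,0.2],[-0.0087,0,-0.0025,0,0.056,0,0.2],[-0.0123,0,-0.0035,0,0.0785,0,0.2],[-0.0164,0,-0.0045,0,0.105,0,0.2],[-0.0192,0,-0.0052,0,0.122,0,0.2],[-0.022,0,-0.0058,0,0.14,0,0.2],[-0.022,0,-0.0058,0,0.14,0,0.2]]}}

```text
t: 4.95
position: [0.4999, -0.2657, 0.1606]
tool_rot: [0.702, 0.709, 0.051, -0.048]
wrist_force: [1.1, 1.9, 9.6]
finger_gap: 0.0491
grasp_force: 95.3
```

```bash
cat >> h.py <<'E'
def B(y,f=0): return R.from_euler('z',y,degrees=True)*R.from_euler('x',f,degrees=True)
def tiltview():
    "fit brick broad/ends from visible depth in both views: print lower/upper extents along brick"
    for n in('top','side'):
        im,d=env.snapshot(n); W=pts(n,d); ms=env.masks_of('brick_centre',n)
        if not ms: print(n,'none'); continue
        m=ms[0]; q=W[m['mask']&(d>0)]
        cv2.imwrite(f'pics/v_{n}.png',im[100:330,180:500,::-1])
        print(n,round(m['score'],2),len(q),'zmin/max',np.percentile(q[:,2],[1,99]).round(3))
E
python3 - <<'E'
from h import *
p,r,s=cur(); print(p.round(4),s['wrist_force'].round(1),s['wrist_torque'].round(2),s['finger_gap'])
Bm=r.as_matrix()@T.T; print(R.from_matrix(Bm).as_euler('ZYX',degrees=True).round(2))
g=np.array([.0007,.0009,.0643])
c=p-Bm@g
print('rf',(c+Bm@[0,-.057,-.09]).round(4),'lf',(c+Bm@[0,.057,-.09]).round(4))
tiltview()
a=cv2.imread('pics/v_top.png');b=cv2.imread('pics/v_side.png');cv2.imwrite('pics/a1.png',cv2.resize(np.hstack([a,b]),(800,288)))
E
```

```text
[ 0.4999 -0.2657  0.1606] [1.1 1.9 9.6] [ 0.28 -0.22 -0.05] 0.04910489603056509
[ 0.53 -0.28  8.03]
rf [ 5.003e-01 -3.014e-01 -3.000e-04] lf [ 0.4992 -0.1886  0.0156]
top 0.89 880 zmin/max [0.019 0.194]
side 0.67 1798 zmin/max [0.009 0.188]
```

View pics/a1.png

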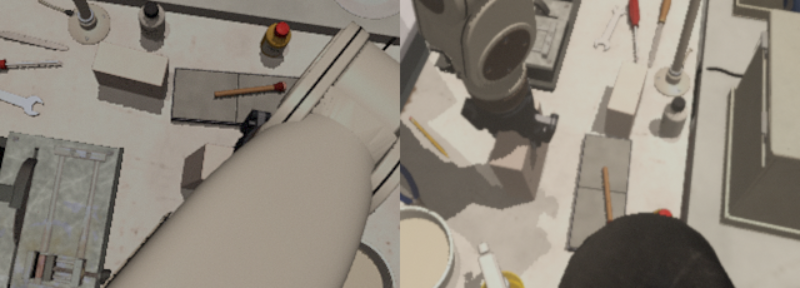

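The side panel shows the brick at about (510,165) with its shadow under it, and in the top panel the arm hides most of it. I'll check that the brick hasn't slipped in the grip by comparing its points with the pose predicted from the gripper.

```bash
cat >> h.py <<'E'
def resid(g):
    p,r,s=cur(); Bm=r.as_matrix()@T.T; c=p-Bm@g
    im,d=env.snapshot('side'); W=pts('side',d); ms=env.masks_of('brick_centre','side')
    m=cv2.erode(ms[0]['mask'].astype(np.uint8),np.ones((3,3)))>0
    q=(W[m&(d>0)]-c)@Bm
    e=q[(abs(q[:,1]+.057)<.012)&(abs(q[:,0])<.02)&(abs(q[:,2])<.075)]
    if len(e)>30:
        A=np.c_[np.ones(len(e)),e[:,0],e[:,2]]; k=np.linalg.lstsq(A,e[:,1],rcond=None)[0]
        print('end face n',len(e),'dy mm',((k[0]+.057)*1000).round(1),'yaw err deg',np.degrees(-k[1]).round(2),'tilt slip deg',np.degrees(-k[2]).round(2))
    print('local z range',np.percentile(q[:,2],[1,99]).round(3),'x',np.percentile(q[:,0],[1,99]).round(3))
    return c,Bm
E
python3 - <<'E'
from h import *
g=np.array([.0007,.0009,.0643]); c,Bm=resid(g)
p,r,s=cur()
rf=np.array([0,-.057,-.09])
piv=np.array([.4996,-.3015,-.0005])
w=[(piv+B(y,8).apply(g-rf),ori(y,8)) for y in(-1,-4,-7,-10,-13,-16,-19,-22,-24.5,-26.5)]
p0=np.array([.4996,-.2657,.1601]); p0=piv+B(.6,8).apply(g-rf); print(p0)
rows(p0,ori(.6,8),w,.2)
E
```

```text
end face n 342 dy mm 1.2 yaw err deg 0.14 tilt slip deg 0.07
local z range [-0.072  0.093] x [-0.022  0.025]
[ 0.49992442 -0.26563252  0.16035649]
[-0.0, 0.001, -0.0, -0.0039, 0.0, 0.0277, 0.2],
[-0.0002, 0.0029, -0.0, -0.0112, 0.0, 0.0795, 0.2],
[-0.0004, 0.0047, -0.0001, -0.0185, 0.0, 0.1314, 0.2],
[-0.0007, 0.0066, -0.0001, -0.0257, 0.0, 0.1832, 0.2],
[-0.0012, 0.0084, -0.0002, -0.033, -0.0, 0.2351, 0.2],
[-0.0017, 0.0102, -0.0002, -0.0403, -0.0, 0.2869, 0.2],
[-0.0023, 0.012, -0.0003, -0.0476, 0.0, 0.3388, 0.2],
[-0.003, 0.0137, -0.0004, -0.0549, -0.0, 0.3906, 0.2],
[-0.0036, 0.0151, -0.0005, -0.061, 0.0, 0.4338, 0.2],
[-0.0042, 0.0163, -0.0006, -0.0658, 0.0, 0.4684, 0.2],
```

Call:
{"api": "servo_tool", "payload": {"increments": [[0,0.001,0,-0.004,0,0.028,0.2],[0,0.003,0,-0.011,0,0.08,0.2],[0,0.005,0,-0.018,0,0.131,0.2],[-0.001,0.0066,0,-0.026,0,0.183,0.2],[-0.001,0.0084,0,-0.033,0,0.235,0.2],[-0.002,0.0102,0,-0.04,0,0.287,0.2],[-0.002,0.012,0,-0.048,0,0.339,0.2],[-0.003,0.0137,0,-0.055,0,0.391,0.2],[-0.0036,0.0151,0,-0.061,0,0.434,0.2],[-0.0042,0.0163,0,-0.066,0,0.468,0.2]]}}

```text
t: 6.25
position: [0.5155, -0.2709, 0.1602]
tool_rot: [0.849, 0.524, 0.06, -0.034]
wrist_force: [0.2, -0.7, 10.7]
finger_gap: 0.0495
grasp_force: 95.5
```

Call:
{"api": "servo_tool", "payload": {"increments": [[0,0,0,0,0,0,0.2],[0,0,0,0,0,0,0.2]]}}

```text
t: 6.45
position: [0.5154, -0.2709, 0.1603]
tool_rot: [0.848, 0.525, 0.06, -0.034]
wrist_force: [-0.0, -1.4, 10.4]
finger_gap: 0.0494
grasp_force: 95.6
```

```bash
cat >> h.py <<'E'
g=np.array([.0007,.0009,.0643]); RF=np.array([0,-.057,-.09]); LF=-RF*[0,1,-1]
H=R.from_euler('z',4.1,degrees=True)
hx=lambda P:(H.inv().apply(P-np.array([.6378,-.2615,0])))
def rep():
    c,Bm=resid(g); p,r,s=cur()
    print('t',s['t'],'F',s['wrist_force'].round(1),'M',s['wrist_torque'].round(2),'ZYX',R.from_matrix(Bm).as_euler('ZYX',degrees=True).round(2))
    a,b=c+Bm@RF,c+Bm@LF
    print('rf',a.round(4),hx(a).round(4),'lf',b.round(4),hx(b).round(4))
    return p,r,a,b,Bm
E
python3 - <<'E'
from h import *
print(LF)
p,r,a,b,Bm=rep()
piv=a.copy(); y=R.from_matrix(Bm).as_euler('ZYX',degrees=True)[0]
w=[(piv+B(y,f).apply(g-RF),ori(y,f)) for f in(6.5,5,3.5,2,1,0.3,0)]
rows(p,r,w,.2)
E
```

```text
[-0.     0.057 -0.09 ]
end face n 104 dy mm 0.0 yaw err deg 0.06 tilt slip deg -0.28
local z range [-0.07   0.093] x [-0.019  0.025]
t 6.55 F [-0.4 -1.8 10.4] M [-0.81  0.68  0.05] ZYX [-26.55  -0.28   7.85]
rf [ 0.4993 -0.3034 -0.0005] [-0.1411 -0.0319 -0.0005] lf [ 0.5497 -0.2023  0.0151] [-0.0836  0.0653  0.0151]
[0.0036, 0.0008, 0.0014, 0.0048, -0.0236, 0.0007, 0.2],
[0.0076, 0.0008, 0.003, 0.0048, -0.0498, 0.0006, 0.2],
[0.0115, 0.0008, 0.0048, 0.0048, -0.076, 0.0005, 0.2],
[0.0154, 0.0008, 0.0067, 0.0048, -0.1022, 0.0005, 0.2],
[0.018, 0.0008, 0.008, 0.0048, -0.1196, 0.0004, 0.2],
[0.0198, 0.0008, 0.0089, 0.0048, -0.1319, 0.0004, 0.2],
[0.0205, 0.0008, 0.0093, 0.0048, -0.1371, 0.0004, 0.2],
```

Call:
{"api": "servo_tool", "payload": {"increments": [[0.0036,0,0.0014,0,-0.024,0,0.2],[0.0076,0,0.003,0,-0.05,0,0.2],[0.0115,0,0.0048,0,-0.076,0,0.2],[0.0154,0,0.0067,0,-0.102,0,0.2],[0.018,0,0.008,0,-0.12,0,0.2],[0.0198,0,0.0089,0,-0.132,0,0.2],[0.0205,0,0.0093,0,-0.138,0,0.2],[0.0205,0,0.0093,0,-0.138,0,0.2],[0.0205,0,0.0093,0,-0.138,0,0.2]]}}

```text
t: 7.45
position: [0.5247, -0.2522, 0.1543]
tool_rot: [0.851, 0.526, 0.0, 0.003]
wrist_force: [-2.5, -4.5, 12.7]
finger_gap: 0.0493
grasp_force: 95.8
```

```bash
python3 - <<'E'
from h import *
p,r,a,b,Bm=rep()
piv=b.copy(); y=R.from_matrix(Bm).as_euler('ZYX',degrees=True)[0]
w=[(piv+B(y,-f).apply(g-LF),ori(y,-f)) for f in(.8,2,3.2,4.5,6,7,8)]
rows(p,r,w,.2)
E
```

```text
end face n 354 dy mm 0.3 yaw err deg 0.11 tilt slip deg 0.04
local z range [-0.071  0.093] x [-0.02   0.025]
t 7.55 F [-2.6 -3.7 12.4] M [-0.66  0.96  0.24] ZYX [-26.55  -0.28  -0.12]
rf [ 4.987e-01 -3.043e-01  1.000e-04] [-1.418e-01 -3.270e-02  1.000e-04] lf [ 5.497e-01 -2.023e-01 -1.000e-04] [-0.0837  0.0653 -0.0001]
[0.0019, 0.0008, -0.0007, 0.0049, -0.0121, -0.0002, 0.2],
[0.0052, 0.0008, -0.0018, 0.0049, -0.033, -0.0003, 0.2],
[0.0084, 0.0008, -0.0028, 0.0049, -0.054, -0.0003, 0.2],
[0.012, 0.0008, -0.0038, 0.0049, -0.0767, -0.0004, 0.2],
[0.0162, 0.0008, -0.0049, 0.0049, -0.1028, -0.0004, 0.2],
[0.019, 0.0008, -0.0056, 0.0049, -0.1203, -0.0005, 0.2],
[0.0217, 0.0008, -0.0062, 0.0049, -0.1378, -0.0005, 0.2],
```

Call:
{"api": "servo_tool", "payload": {"increments": [[0.0019,0,-0.0007,0,-0.012,0,0.2],[0.0052,0,-0.0017,0,-0.033,0,0.2],[0.0084,0,-0.0027,0,-0.054,0,0.2],[0.012,0,-0.0037,0,-0.077,0,0.2],[0.0162,0,-0.0048,0,-0.103,0,0.2],[0.019,0,-0.0055,0,-0.12,0,0.2],[0.0217,0,-0.0061,0,-0.138,0,0.2],[0.0217,0,-0.0061,0,-0.138,0,0.2]]}}

```text
t: 8.35
position: [0.5345, -0.2324, 0.1602]
tool_rot: [0.848, 0.525, -0.059, 0.039]
wrist_force: [-1.2, -5.1, 11.3]
finger_gap: 0.0489
grasp_force: 95.5
```

```bash
python3 - <<'E'
from h import *
p,r,a,b,Bm=rep()
piv=b.copy(); y,_,f=R.from_matrix(Bm).as_euler('ZYX',degrees=True)
w=[(piv+B(y+k,f).apply(g-LF),ori(y+k,f)) for k in(1.5,5,8.5,12,15.5,19,22.5,26,29,30.65)]
print('predicted rf',hx(piv+B(4.1,0).apply(RF-LF)))
rows(p,r,w,.2)
E
```

```text
Traceback (most recent call last):
  File "h.py", line 45, in rep
    c,Bm=resid(g); p,r,s=cur()
         ~~~~~^^^
  File "h.py", line 33, in resid
    m=cv2.erode(ms[0]['mask'].astype(np.uint8),np.ones((3,3)))>0
                ~~^^^
IndexError: list index out of range
```

```bash
python3 - <<'E'
import re
s=open('h.py').read()
s=s.replace("    m=cv2.erode(","    if not ms: print('no mask'); return c,Bm\n    m=cv2.erode(")
open('h.py','w').write(s)
E
python3 - <<'E'
from h import *
p,r,a,b,Bm=rep()
piv=b.copy(); y,_,f=R.from_matrix(Bm).as_euler('ZYX',degrees=True)
w=[(piv+B(y+k,f).apply(g-LF),ori(y+k,f)) for k in(1.5,5,8.5,12,15.5,19,22.5,26,29,30.65)]
print('predicted rf',hx(piv+B(4.1,0).apply(RF-LF)))
rows(p,r,w,.2)
E
```

```text
no mask
t 8.55 F [-2.8 -3.2 11. ] M [-0.94  0.63  0.08] ZYX [-26.55  -0.26  -8.04]
rf [ 0.4991 -0.3032  0.0154] [-0.1413 -0.0317  0.0154] lf [ 5.496e-01 -2.022e-01 -5.000e-04] [-0.0837  0.0654 -0.0005]
predicted rf [-0.08373444 -0.04858505 -0.00050173]
[0.0001, 0.0016, -0.0, 0.0008, -0.0003, -0.0269, 0.2],
[0.0003, 0.0037, -0.0, -0.0077, -0.0001, -0.0873, 0.2],
[0.0006, 0.0058, -0.0001, -0.0163, -0.0, -0.1478, 0.2],
[0.001, 0.0078, -0.0001, -0.0248, 0.0001, -0.2083, 0.2],
[0.0015, 0.0098, -0.0002, -0.0333, 0.0003, -0.2688, 0.2],
[0.0021, 0.0118, -0.0003, -0.0419, 0.0004, -0.3293, 0.2],
[0.0029, 0.0137, -0.0004, -0.0504, 0.0006, -0.3898, 0.2],
[0.0038, 0.0156, -0.0005, -0.059, 0.0007, -0.4503, 0.2],
[0.0046, 0.0171, -0.0006, -0.0663, 0.0008, -0.5021, 0.2],
[0.0051, 0.018, -0.0006, -0.0703, 0.0009, -0.5306, 0.2],
```

Call:
{"api": "servo_tool", "payload": {"increments": [[0,0.0008,0,-0.004,0,-0.027,0.2],[0,0.003,0,-0.0125,0,-0.087,0.2],[0.0006,0.005,0,-0.021,0,-0.148,0.2],[0.001,0.007,0,-0.03,0,-0.208,0.2],[0.0015,0.009,0,-0.038,0,-0.269,0.2],[0.002,0.011,0,-0.047,0,-0.329,0.2],[0.003,0.013,0,-0.055,0,-0.39,0.2],[0.004,0.015,0,-0.064,0,-0.45,0.2],[0.0046,0.0163,0,-0.071,0,-0.502,0.2],[0.005,0.0175,0,-0.075,0,-0.531,0.2]]}}

```text
t: 9.55
position: [0.553, -0.2335, 0.1597]
tool_rot: [0.679, 0.731, -0.044, 0.052]
wrist_force: [-1.7, 1.6, 14.0]
finger_gap: 0.0491
grasp_force: 95.7
```

Call:
{"api": "servo_tool", "payload": {"increments": [[0,0,0,0,0,0,0.2],[0,0,0,0,0,0,0.2]]}}

```text
t: 9.75
position: [0.5529, -0.2335, 0.1597]
tool_rot: [0.679, 0.731, -0.044, 0.052]
wrist_force: [-0.7, 1.4, 13.4]
finger_gap: 0.0488
grasp_force: 95.8
```

```bash
python3 - <<'E'
from h import *
p,r,a,b,Bm=rep()
piv=b.copy(); y,q,f0=R.from_matrix(Bm).as_euler('ZYX',degrees=True)
w=[(piv+B(y,f).apply(g-LF),ori(y,f)) for f in(f0,-6.5,-5,-3.5,-2,-1,-0.3,0)]
rows(p,r,w,.2)
E
```

```text
end face n 776 dy mm 1.7 yaw err deg 0.32 tilt slip deg 0.66
local z range [-0.076  0.093] x [-0.022  0.025]
t 9.85 F [-1.2  1.6 13. ] M [ 1.1   0.63 -0.1 ] ZYX [ 4.23 -0.37 -7.81]
rf [ 0.5589 -0.3116  0.0146] [-0.0823 -0.0443  0.0146] lf [ 0.5507 -0.1989 -0.0008] [-0.0824  0.0687 -0.0008]
[-0.0, 0.001, 0.0001, 0.0065, 0.0, -0.0008, 0.2],
[-0.0035, 0.001, 0.0014, 0.0065, 0.0228, -0.0008, 0.2],
[-0.0075, 0.001, 0.003, 0.0065, 0.049, -0.0007, 0.2],
[-0.0114, 0.001, 0.0047, 0.0065, 0.0752, -0.0006, 0.2],
[-0.0153, 0.001, 0.0065, 0.0065, 0.1014, -0.0005, 0.2],
[-0.0179, 0.001, 0.0078, 0.0065, 0.1188, -0.0004, 0.2],
[-0.0197, 0.0009, 0.0087, 0.0065, 0.1311, -0.0004, 0.2],
[-0.0204, 0.0009, 0.0091, 0.0065, 0.1363, -0.0004, 0.2],
```

Call:
{"api": "servo_tool", "payload": {"increments": [[-0.0035,0,0.0014,0.001,0.023,0,0.2],[-0.0075,0,0.003,0.001,0.049,0,0.2],[-0.0114,0,0.0047,0.001,0.075,0,0.2],[-0.0153,0,0.0065,0.001,0.101,0,0.2],[-0.0179,0,0.0078,0.001,0.119,0,0.2],[-0.0197,0,0.0086,0.001,0.131,0,0.2],[-0.0204,0,0.009,0.001,0.137,0,0.2],[-0.0204,0,0.009,0.001,0.137,0,0.2],[-0.0204,0,0.009,0.001,0.137,0,0.2]]}}

```text
t: 10.75
position: [0.5544, -0.2538, 0.1544]
tool_rot: [0.68, 0.733, 0.003, 0.001]
wrist_force: [-1.4, 6.4, 17.4]
finger_gap: 0.0491
grasp_force: 96.2
```

```bash
python3 - <<'E'
from h import *
rep()
E
```

```text
end face n 583 dy mm 1.3 yaw err deg -0.06 tilt slip deg 0.18
local z range [-0.073  0.094] x [-0.022  0.025]
t 10.85 F [-1.1  6.3 18.2] M [ 1.26  0.95 -0.23] ZYX [ 4.23 -0.32  0.11]
rf [ 0.5588 -0.3112 -0.    ] [-0.0823 -0.044  -0.    ] lf [ 5.504e-01 -1.975e-01  2.000e-04] [-0.0826  0.07    0.0002]
```

Call:
{"api": "servo_tool", "payload": {"increments": [[0,0,-0.001,0,0,0,0.2],[0,0,-0.001,0,0,0,0.62],[0,0,-0.001,0,0,0,0.7],[0,0,-0.001,0,0,0,0.8],[0,0,-0.001,0,0,0,0.95],[0,0,-0.001,0,0,0,1],[0,0,-0.001,0,0,0,1]], "newtons": 20}}

```text
t: 11.55
position: [0.5532, -0.2551, 0.1511]
tool_rot: [0.681, 0.733, 0.0, -0.0]
wrist_force: [-0.4, 1.0, 0.4]
finger_gap: 0.0854
grasp_force: 0.0
```

Call:
{"api": "servo_tool", "payload": {"increments": [[0,0,-0.01,0,0,0,1],[0,0,-0.03,0,0,0,1],[0,0,-0.06,0,0,0,1],[0,0,-0.09,0,0,0,1],[0,-0.05,-0.11,0,0,0,1],[0,-0.1,-0.11,0,0,0,1],[0,-0.15,-0.11,0,0,0,1],[0,-0.15,-0.11,0,0,0,1]]}}

```text
t: 12.35
position: [0.398, -0.2651, 0.2618]
tool_rot: [0.682, 0.731, -0.0, -0.001]
wrist_force: [0.7, 0.3, -0.1]
finger_gap: 0.0859
grasp_force: 0.0
```

```bash
python3 - <<'E'
from h import *
p,r,s=cur(); print(s['t'],p.round(3),s['wrist_force'].round(1))
for n in('top','side'):
    im,d=env.snapshot(n); W=pts(n,d)
    for t in ('brick_centre','short_brick'):
        for m in env.masks_of(t,n)[:1]:
            q=W[m['mask']&(d>0)]; zt=np.percentile(q[:,2],97); k=q[abs(q[:,2]-zt)<.008]
            print(n,t,round(m['score'],2),'top z',zt.round(3),cv2.minAreaRect((k[:,:2]*1000).astype(np.float32)), hx(np.array([*k[:,:2].mean(0),0])).round(3))
    ms=env.masks_of('hearth',n)
    if ms: print(hearth(W,ms[0],d)[0])
    cv2.imwrite(f'pics/f_{n}.png',im[100:330,180:500,::-1])
a=cv2.imread('pics/f_top.png');b=cv2.imread('pics/f_side.png');cv2.imwrite('pics/a2.png',cv2.resize(np.hstack([a,b]),(800,288)))
E
```

```text
12.35 [ 0.398 -0.265  0.262] [ 0.7  0.3 -0.1]
top brick_centre 0.94 top z 0.181 ((553.9635620117188, -254.8453369140625), (50.49638366699219, 113.95100402832031), 4.040400505065918) [-0.084  0.013  0.   ]
top short_brick 0.88 top z 0.091 ((647.8583984375, -82.1227798461914), (114.16712951660156, 51.251373291015625), 84.53143310546875) [0.022 0.177 0.   ]
side brick_centre 0.89 top z 0.183 ((554.8419189453125, -253.99156188964844), (50.288333892822266, 114.731689453125), 4.2384843826293945) [-0.082  0.01   0.   ]
side short_brick 0.76 top z 0.094 ((648.3951416015625, -81.96940612792969), (114.66449737548828, 50.06838607788086), 84.78206634521484) [0.023 0.175 0.   ]
((638.363037109375, -260.3379211425781), (89.9260025024414, 220.50466918945312), 4.312295436859131)
```

View pics/a2.png

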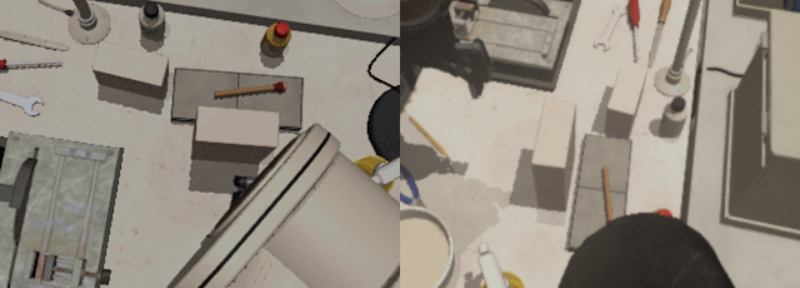

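The brick stands upright and released, parallel to the hearth's near side: at about (237,130) in the top panel and (553,150) in the side panel. It is at x ≈ -0.083 in the hearth frame, the short brick hasn't moved, and the arm is clear.

```bash
python3 -c "
from station import env
print(env.close_job())"
```

```text
the job is handed in; nothing more can be done
None
```

The tall brick was walked to the hearth in the two tipping steps and handed in: by my final camera check it stands upright and released, parallel to the hearth's near side with a gap of about 13 mm, and the short brick is undisturbed; the hand-in call returned no verdict.

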